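Set a cam clamp's knob and flip its lever to hold a heatsink

TASK

Clamp the heatsink that stands in the blue cam clamp. With the lever still open, turn the black knob so that the red lever will begin to bite a little past half way through its swing, then swing the lever fully over to its stop: the heatsink must end up held firmly, at about 80 N, and never be crushed. Leave it standing in its nest and do not disturb the tin, the blower, the pliers and the screwdriver lying around.

Things in the scene. Friction and masses are not known exactly. Their poses are not given: they have to be found in the camera images.
- clamp: Cam clamp, fixed to the bench: grey base plate 190 x 120 x 12 mm (x, y, z), blue tower 56 x 64 mm, 90 mm high, at its far (+x) end. Origin: centre of the plate's underside, z up, x from nest to tower. A vertical stud on the tower, 45 mm along +x from the origin, carries the red lever and above it the black knob.
- knob_grip (a point): Grip point on the black knob's axis while the lever is open, 136 mm above the bench. Fluted cylinder 41 mm in diameter, then 122 to 146 mm above the bench; it sinks with the lever (6 mm per rad), not by turning. Clockwise from above lowers the shoe 2.0 mm per rad. Friction 0.3 N m; stays where left, also under load. No index mark; it starts too loose by an unknown 0.6 to 2.5 rad.
- lever (a joint): Angle of the red cam lever about the knob's axis (rad): 0 open (pin toward the clamp's +y), 1.6 fully over at its stop (pin toward -x, over the arm); closes anticlockwise from above. Its spiral cam lowers the shoe evenly by 6 mm per rad; it stays where left (friction 0.42 N m; a hidden spring helps it close with 0.3 N m). Closing torque = 0.12 N m + shoe force x 0.006 m.
- lever_pin (a point): Grip point on the axis of the lever's upright red pin, 134 mm above the bench, 70 mm from the knob's axis. Pin 16 mm in diameter, from its 22 mm wide foot at 108 mm up to 150 mm above the bench. It swings with the lever.
- press_point (a point): Fixed point 50 mm above the bench, at the heatsink's top, 48 mm along the clamp's -x, where the rubber shoe (26 x 50 mm, under a steel arm from the tower) presses. Shoe and arm only go straight down, by knob and lever together. Once it touches, its spring stack gives 20 N per mm of further lowering.
- nest: Steel rest plate 42 x 74 x 8 mm on the base plate, with 4 mm lips along its two long edges; the heatsink stands on it. Origin at the centre of its underside, 48 mm along -x from the clamp's origin, 12 mm above the bench.
- heatsink: Finned aluminium heatsink 26 x 60 x 30 mm, loose, 90 g, standing in the nest under the rubber shoe; origin at the centre of its underside, z up.
- balm_tin: Red tin with a cream lid, 42 mm in diameter and 50 mm high, standing on the bench; origin at the centre of its underside. Bystander.
- blower: Blue rubber bulb blower, 48 mm in diameter and 92 mm high, standing; origin at the centre of its underside. Bystander.
- long_pliers: Pliers with blue handles, 145 x 50 x 11 mm, lying; origin at the middle of the underside. Bystander.
- driver_yel: Screwdriver with a yellow handle, 28 x 198 x 27 mm, lying; origin at the middle of the underside. Bystander.

How it is judged:
On the way:
1. the shoe loads the heatsink (over 20 N) while the lever is still on its way (short of 1.25 rad) (contact force between nest and heatsink above 20 N and value of joint lever below 1.25 rad).
At the end, for the whole second after the job is handed in: The lever rests fully over (above 1.5 rad), the heatsink stands upright in its nest (within 12 mm of its middle) and is pressed onto it with 70 to 90 N, with nothing moving (value of joint lever above 1.5 rad and contact force between nest and heatsink between 70 and 90 N and angle between heatsink's own z axis and vertical below 0.1 rad and z of heatsink in the frame of nest below 0.012 m and horizontal distance between heatsink and nest below 0.012 m and linear speed of heatsink below 0.02 m/s); the robot touches nothing.
It fails at once if the heatsink is crushed (over 115 N) (contact force between nest and heatsink above 115 N).
It fails at once if the tin is disturbed (moved over 20 mm) (distance of balm_tin from where it was at the start of the episode above 0.02 m).
It fails at once if the blower is disturbed (moved over 20 mm) (distance of blower from where it was at the start of the episode above 0.02 m).
It fails at once if the pliers are disturbed (moved over 20 mm) (distance of long_pliers from where it was at the start of the episode above 0.02 m).
It fails at once if the screwdriver is disturbed (moved over 20 mm) (distance of driver_yel from where it was at the start of the episode above 0.02 m).
It also fails if it takes over 72 s, if anything falls off the work surface, if the arm or the gripper's body presses on something with over 40 N, if the wrist force passes 120 N, or if a joint passes its speed limit or range.

ROBOT

A 7-joint arm with a two-finger parallel gripper is mounted at the origin on a cart in front of the work surface, level with it; the furniture and walls round the work are solid. World frame = base frame: x ahead of the robot, y to its left, z up, the work surface at z = 0. Lengths are in m, angles in rad, forces in N, time in s.
With the tool pointing down it reaches from about 0.35 to 0.9 m from the base axis. Payload 8.1 kg.
Tool frame: the origin (TCP) lies at the very end of the fingers, on their centre line; the grasp point (between the pads) lies 19 mm behind it; z points along the fingers, y is the line along which they close (so a half turn about z gives the same grasp; the last joint's range is limited). The gripper opens to 85 mm and grips with 20 to 120 N. Pads are 22 mm wide; open, the fingers measure 114 mm over their backs; the gripper's body (76 mm by 85 mm) begins 54 mm behind the grasp point. The pads swing forward as they close: fully open they stand 13 mm farther back than shut.
Start: joints at [1.01, 0.434, 0.025, 1.573, -0.012, 1.134, -0.075], TCP at [0.276, -0.561, 0.231] pointing down, gripper open.
Joint ranges: [-2.62, 2.62], [-0.44, 2.09], [-1.27, 1.32], [0.08, 2.57], [-1.32, 4.46], [0.12, 2], [-2.74, 2.74]. Speed limits (rad/s): [2.22, 2.22, 3.01, 3.01, 3.14, 3.14, 3.14].

INTERFACE

Orientations are given as a unit quaternion [x, y, z, w].
In Python, from workcell import env gives the robot as it stands. The module is installed in compiled form; this text tells all that it offers.
- The arm moves only by the shell command python3 -m inch 'ROWS' [FORCE]. ROWS is a JSON object of lists of equal length, an entry for each row: "travel": the shift along the tool's x, y, z in mm, a list of three; "spin": the turn about the tool's z in degrees; "claw": the opening in per cent of the stroke, from 0 (shut) to 100 (fully open). In form: {"travel": [[x, y, z], ...], "spin": [spin, ...], "claw": [claw, ...]}. A call has 1 to 10 rows; each row shifts and turns the commanded pose from where the row before left it, along the tool's axes as they then stand; what a row does not reach is not made up. A row lasts 1/12 s, in which the tool goes at most 41.7 mm and 7.16 degrees, less where a joint would pass 70% of its speed; a pose out of reach is approached as far as the arm can. A call is refused whole if a number of a shift passes 41.7 or a number of a turn 7.16, either way. A call with a gripper value outside its range is refused whole. The fingers move at their own pace and stop on an object; FORCE is the grip in N (left out, the last holds). Time passes only in rows, so rows that do not move let the fingers close. It gives the time, the measured TCP pose, the force, the opening and the grip force at its end, in the units of the state.
- env.state(): the state, without advancing time (a new reading comes with each control period).
- env.get_image(name): name is "side" or "top"; returns a dict with "img" (420x560x3 uint8, blue, green, red), "intrinsics" (3x3 intrinsics, pixels), "k1" (the pictures are not rectified: a ray, as slopes to the right and down, at radius r is drawn at 1 + k1 r^2 times it, then the intrinsics apply), "R" (3x3) and "t" (3): a world point X has camera coordinates R X + t. Camera axes: x right, y down, z forward; pixel columns grow to the right and rows downward; lengths in m; the calibration is good to about 2 mm. A picture is of the moment at which its call begins. There is no depth.
- env.finish_job(): hands the job in; it is judged then, once.
The state is a dict: "t": time; "joints": joint angles; "qd": joint speeds; "tau": joint torques, N m; "tool_pos": TCP position; "tool_rot": TCP orientation; "contact_force": force on the tool from outside, world axes, zero at the start; "wrist_torque": the same for the moment, N m; "opening": finger opening in m; "grasp_force": force on a finger pad.
Only numpy, scipy, OpenCV 4.12 (cv2) and the standard library are available. Lean on these libraries where they do the work, as an engineer would, in place of code of your own. Each camera call takes 0.05 s, during which the arm holds its last target. There are 200 camera calls.

## Working session

There is one attempt and no reset: what is moved stays moved. The work goes in short steps, Python scripts to look and compute and a shell command to move; the robot and the scene stay as the last step left them, time stands still between calls to the robot, and variables do not carry over. Pictures are saved under pics/ and viewed, at most 10 in all, crops included, and the job is handed in when it is done.

```bash
mkdir -p pics
python3 - <<'E'
from workcell import env
import cv2
for n in("top","side"):
    d=env.get_image(n); cv2.imwrite(f"pics/{n}0.png",d["img"]); print(n,d["intrinsics"],d["k1"],d["R"],d["t"])
print(env.state())
E
```

```text
top [[461.2869027    0.         279.96699609]
 [  0.         461.2869027  212.12583002]
 [  0.           0.           1.        ]] -0.029895480696032147 [[-0.02364679 -0.99965453  0.01147385]
 [-0.98545334  0.02137574 -0.16859651]
 [ 0.168293   -0.01529371 -0.98561837]] [-0.19630339  0.54991952  0.9787424 ]
side [[411.56322364   0.         275.97864449]
 [  0.         411.56322364 208.18839884]
 [  0.           0.           1.        ]] -0.041072121214150124 [[-0.95899841 -0.28314925 -0.01218779]
 [-0.1516146   0.5488869  -0.82203174]
 [ 0.23944739 -0.78647929 -0.56931123]] [0.44025116 0.27321075 0.64161453]
{'t': 0.1, 'joints': array([ 1.01036826,  0.43517871,  0.02497546,  1.57397501, -0.01155551,
        1.13397833, -0.07508592]), 'qd': array([ 1.29135959e-03, -2.16864246e-03,  5.78110624e-04, -3.70880021e-03,
        1.63558950e-04, -2.86915734e-05, -1.65471532e-03]), 'tau': array([ 2.48220284e-03, -6.71765685e+01,  1.02783568e+00, -3.16905820e+01,
        1.57663372e-02,  7.14146663e-03, -1.03474443e-05]), 'tool_pos': array([ 0.2760014 , -0.56027879,  0.23060071]), 'tool_rot': array([ 9.73917453e-01,  2.26901536e-01, -2.39406497e-04, -6.55490440e-04]), 'contact_force': array([-0.03253572, -0.67139937, -0.28855479]), 'wrist_torque': array([-0.01423276, -0.02236444, -0.02573626]), 'grasp_force': 0.0, 'opening': 0.08536257186396091}
```

View pics/top0.png

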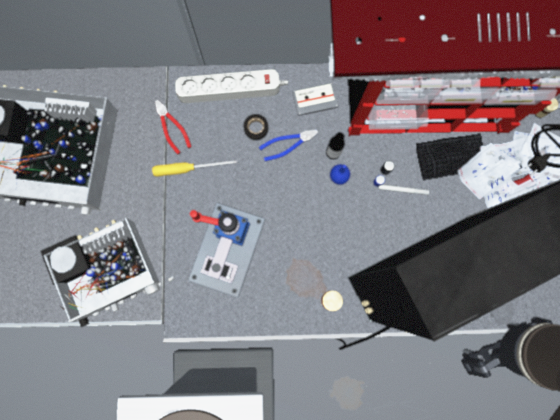

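View pics/side0.png

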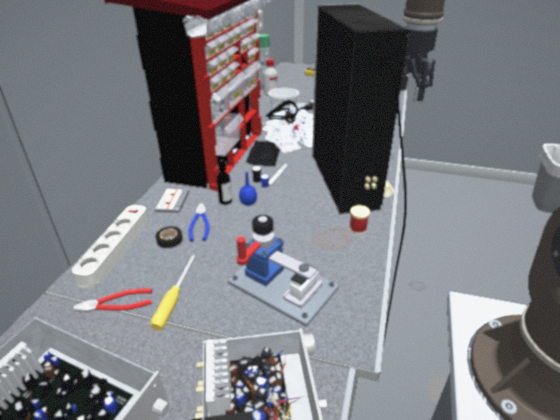

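The top view shows the clamp at about (228,250), with the knob at (228,222), the lever pin at (195,214) and the nest at (216,268). The gripper is at right (490,360), behind the black case (350-560, 185-335). I'll enlarge both views.

```bash
cat > h.py <<'E'
from workcell import env
import numpy as np, cv2
def ray(d,u,v):
    K=d["intrinsics"];p=np.array([(u-K[0,2])/K[0,0],(v-K[1,2])/K[1,1]]);s=p.copy()
    for _ in range(20): s=p/(1+d["k1"]*(s@s))
    R=d["R"];return -R.T@d["t"], R.T@np.array([s[0],s[1],1.])
def at(d,u,v,z):
    c,r=ray(d,u,v);return c+r*(z-c[2])/r[2]
def proj(d,X):
    c=d["R"]@np.asarray(X,float)+d["t"];s=c[:2]/c[2];s=s*(1+d["k1"]*(s@s));K=d["intrinsics"]
    return K[:2,:2]@s+K[:2,2]
def tri(a,p,b,q):
    c1,r1=ray(a,*p);c2,r2=ray(b,*q)
    s=np.linalg.lstsq(np.c_[r1,-r2],c2-c1,rcond=None)[0]
    return (c1+r1*s[0]+c2+r2*s[1])/2, np.linalg.norm(c1+r1*s[0]-c2-r2*s[1])
E
python3 - <<'E'
import cv2,numpy as np
a=cv2.imread("pics/top0.png")[195:305,170:280];b=cv2.imread("pics/side0.png")[205:325,220:345]
a=cv2.resize(a,(550,550),interpolation=cv2.INTER_CUBIC);cv2.imwrite("pics/c1.png",a)
b=cv2.resize(b,(625,600),interpolation=cv2.INTER_CUBIC);cv2.imwrite("pics/c2.png",b)
E
```

```text
(no output)
```

View pics/c1.png

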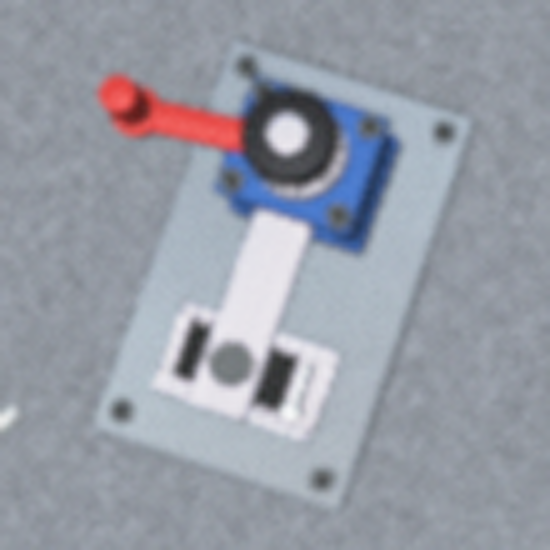

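View pics/c2.png

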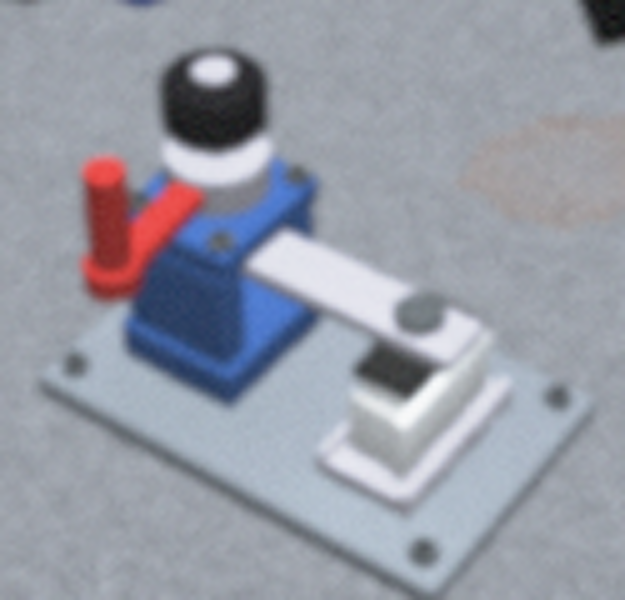

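Run:
```python
from h import *
T=env.get_image("top");S=env.get_image("side")
f=lambda u,v:(169.6+u/5,194.6+v/5); g=lambda u,v:(219.6+u/5,204.6+v/5)
np.set_printoptions(precision=4,suppress=True)
C=[at(T,*f(*p),.012) for p in[(238,40),(470,120),(98,428),(340,508)]]
c=np.mean(C,0);ax=(C[0]+C[1]-C[2]-C[3])/2;print(C,"centre",c,"len",np.linalg.norm(ax),"w",np.linalg.norm(C[0]-C[1]),"yaw",np.arctan2(ax[1],ax[0]))
Cs=[at(S,*g(*p),.012) for p in[(42,382),(432,598),(592,402)]];print("side corners",Cs)
x=ax/np.linalg.norm(ax);y=np.array([-x[1],x[0],0])
print("stud",c+.045*x,"pin",c+.045*x+.07*y)
print("knob top",at(T,*f(288,133),.147),at(S,*g(214,70),.147),tri(T,f(288,133),S,g(214,70)))
print("pin top",at(T,*f(119,92),.15),at(S,*g(105,170),.15),tri(T,f(119,92),S,g(105,170)))
for n,p,q in[("pcA",(398,265),(317,10)),("pcB",(435,338),(404,28))]:print(n,tri(T,p,S,q))
for p in[(348,208),(384,200)]:print("pcbase",at(S,*p,0))
print("tin",at(T,333,300,.05),"blower",at(T,340,174,.05))
```

```text
[array([ 0.5769, -0.0648,  0.012 ]), array([ 0.5372, -0.1713,  0.012 ]), array([ 0.4008, -0.0017,  0.012 ]), array([ 0.3629, -0.1101,  0.012 ])] centre [ 0.4694 -0.087   0.012 ] len 0.18589904974270016 w 0.11365582267928288 yaw -0.3409370887024788
side corners [array([ 0.5753, -0.057 ,  0.012 ]), array([0.4018, 0.0056, 0.012 ]), array([ 0.3633, -0.1052,  0.012 ])]
stud [ 0.5118 -0.102   0.012 ] pin [ 0.5353 -0.0361  0.012 ]
knob top [ 0.5123 -0.1013  0.147 ] [ 0.5131 -0.1008  0.147 ] (array([ 0.5128, -0.1012,  0.1467]), np.float64(0.0009088444973998752))
pin top [ 0.5299 -0.0342  0.15  ] [ 0.5299 -0.0314  0.15  ] (array([ 0.5306, -0.0337,  0.148 ]), np.float64(0.0006954054814672753))
pcA (array([ 0.4376, -0.3451,  0.4665]), np.float64(0.07348438558125356))
pcB (array([ 0.3095, -0.4053,  0.4306]), np.float64(0.008513161250715315))
pcbase [ 0.3845 -0.3924  0.    ]
pcbase [ 0.2993 -0.454   0.    ]
tin [ 0.3503 -0.3185  0.05  ] blower [ 0.6293 -0.3463  0.05  ]
```

```bash
python3 -m inch '{"travel":[[-6,-14,0],[-6,-27,0],[-6,-27,0],[-6,-27,0],[-6,-27,0],[-6,-27,0],[0,-14,0]],"spin":[0,0,0,0,0,0,0],"claw":[100,100,100,100,100,100,100]}'
```

```text
t: 0.78
tool_pos: [0.1693, -0.4281, 0.2311]
tool_rot: [0.974, 0.226, -0.0, -0.001]
contact_force: [-0.4, 0.1, 0.2]
opening: 0.0855
grasp_force: 0.0
```

```bash
python3 -m inch '{"travel":[[12,-8,0],[23,-16.5,0],[23,-16.5,0],[23,-16.5,0],[23,-16.5,0],[23,-16.5,0],[12,-8,0]],"spin":[0,0,0,0,0,0,0],"claw":[100,100,100,100,100,100,100]}'
python3 -m inch '{"travel":[[0,0,0],[0,0,0],[0,0,0],[0,0,0],[0,0,0],[0,0,0],[0,0,0]],"spin":[-7,-7,-7,-7,-7,-7,-7],"claw":[100,100,100,100,100,100,100]}'
```

```text
t: 1.37
tool_pos: [0.2541, -0.2777, 0.2313]
tool_rot: [0.974, 0.228, 0.0, -0.0]
contact_force: [0.5, 0.2, -0.4]
opening: 0.0852
grasp_force: 0.0
t: 1.95
tool_pos: [0.253, -0.2805, 0.2313]
tool_rot: [0.79, 0.613, -0.0, 0.0]
contact_force: [-0.4, -0.5, -0.6]
opening: 0.0854
grasp_force: 0.0
```

```bash
python3 -m inch '{"travel":[[14,12,0],[26,23,0],[26,23,0],[26,23,0],[26,23,0],[26,23,0],[26,23,0],[26,23,0],[26,23,0],[16,11,0]],"spin":[0,0,0,0,0,0,0,0,0,0],"claw":[100,100,100,100,100,100,100,100,100,100]}'
python3 -m inch '{"travel":[[0,0,0]],"spin":[0],"claw":[100]}'
```

```text
t: 2.78
tool_pos: [0.5168, -0.1005, 0.2312]
tool_rot: [0.792, 0.611, 0.001, -0.0]
contact_force: [-0.5, -0.3, 0.0]
opening: 0.0855
grasp_force: 0.0
t: 2.87
tool_pos: [0.517, -0.0991, 0.2311]
tool_rot: [0.791, 0.612, 0.001, -0.001]
contact_force: [-0.3, -0.4, 0.4]
opening: 0.0855
grasp_force: 0.0
```

```bash
python3 -m inch '{"travel":[[-3.1,-3.6,0],[0,0,18],[0,0,22],[0,0,22],[0,0,22],[0,0,18],[0,0,10],[0,0,0]],"spin":[0,0,0,0,0,0,0,0],"claw":[100,100,100,100,100,100,100,100]}'
python3 - <<'E'
from h import *
for n in("top","side"):
    d=env.get_image(n);u,v=proj(d,[.5127,-.1012,.13]).astype(int);i=cv2.resize(d["img"][v-60:v+60,u-50:u+50],(400,480),interpolation=cv2.INTER_CUBIC)
    I=i if n=="top" else np.hstack([I,i])
cv2.imwrite("pics/k1.png",I)
E
```

```text
t: 3.53
tool_pos: [0.5073, -0.1064, 0.1175]
tool_rot: [0.793, 0.61, -0.002, -0.001]
contact_force: [-1.0, 0.4, -0.3]
opening: 0.0854
grasp_force: 0.0
```

View pics/k1.png

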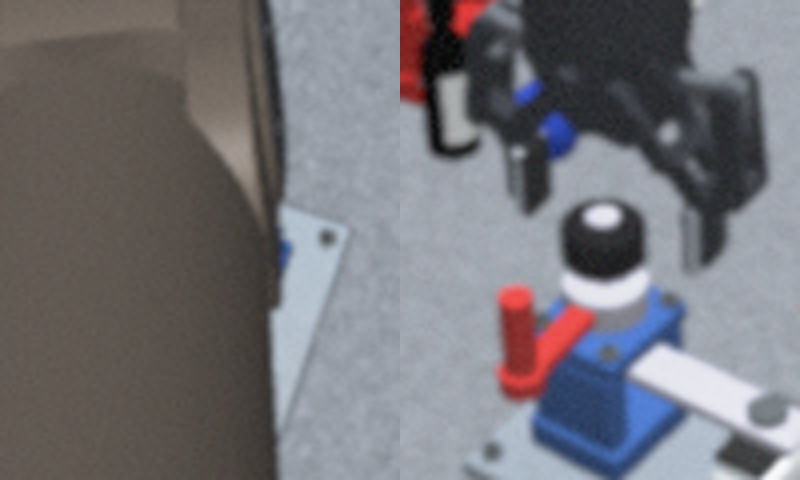

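The side crop shows the fingers straddling the knob: tips at (530,210) and (700,270), knob at (603,240). They are off-centre by about 5 mm, which agrees with tool_pos.

```bash
python3 -m inch '{"travel":[[0,0,0],[0,0,0]],"spin":[0,0],"claw":[100,100]}'; python3 -m inch '{"travel":[[5.5,3.5,0],[0,0,0],[0,0,0]],"spin":[0,0,0],"claw":[100,100,100]}'
```

```text
t: 3.8
tool_pos: [0.5103, -0.1056, 0.1205]
tool_rot: [0.792, 0.61, 0.001, 0.001]
contact_force: [0.8, -0.6, 0.3]
opening: 0.0853
grasp_force: 0.0
t: 4.05
tool_pos: [0.5151, -0.1004, 0.1197]
tool_rot: [0.792, 0.611, 0.0, 0.0]
contact_force: [0.8, -1.3, -0.3]
opening: 0.0856
grasp_force: 0.0
```

```bash
python3 -m inch '{"travel":[[-1,-1.5,0],[0,0,0],[0,0,0],[0,0,0],[0,0,0],[0,0,0],[0,0,0],[0,0,0]],"spin":[0,0,0,0,0,0,0,0],"claw":[60,55,50,45,40,35,35,35]}' 50; python3 -m inch '{"travel":[[0,0,0],[0,0,0],[0,0,0]],"spin":[0,0,0],"claw":[35,35,35]}'
```

```text
t: 4.72
tool_pos: [0.5119, -0.1014, 0.1195]
tool_rot: [0.792, 0.61, -0.001, -0.0]
contact_force: [-3.8, 0.7, 5.5]
opening: 0.0368
grasp_force: 49.4
t: 4.97
tool_pos: [0.512, -0.1014, 0.1195]
tool_rot: [0.792, 0.61, -0.001, -0.0]
contact_force: [-5.0, 0.3, 5.9]
opening: 0.0367
grasp_force: 49.4
```

```bash
python3 -m inch '{"travel":[[0,0,0],[0,0,0],[0,0,0],[0,0,0],[0,0,0],[0,0,0],[0,0,0],[0,0,0],[0,0,0],[0,0,0]],"spin":[4,7,7,7,7,7,7,7,4,0],"claw":[35,35,35,35,35,35,35,35,35,35]}' 60;  python3 -m inch '{"travel":[[0,0,0],[0,0,0]],"spin":[0,0],"claw":[35,35]}'
python3 - <<'E'
from h import *
print(env.state()["wrist_torque"],env.state()["joints"])
d=env.get_image("side");cv2.imwrite("pics/k2.png",cv2.resize(d["img"][195:325,215:345],(520,520),interpolation=cv2.INTER_CUBIC))
E
```

```text
t: 5.8
tool_pos: [0.511, -0.1005, 0.1194]
tool_rot: [0.988, 0.156, -0.002, -0.001]
contact_force: [-8.5, 3.6, 10.3]
opening: 0.0361
grasp_force: 59.4
t: 5.97
tool_pos: [0.511, -0.1005, 0.1194]
tool_rot: [0.987, 0.158, -0.001, -0.001]
contact_force: [-8.2, 3.1, 10.1]
opening: 0.0365
grasp_force: 59.4
[ 0.56995664  1.59257751 -0.28121279] [ 0.18252107  0.40195468 -0.11849464  1.94730062  0.06360489  0.79911551
 -1.2237299 ]
```

View pics/k2.png

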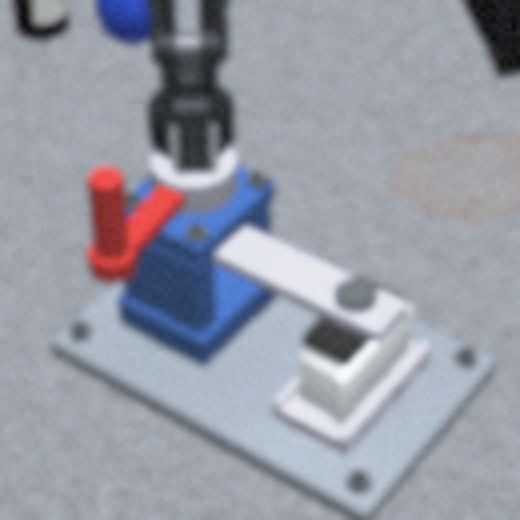

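```bash
python3 -m inch '{"travel":[[0,0,0],[0,0,0],[0,0,0],[0,0,0],[0,0,0],[0,0,15],[0,0,-25],[0,0,-30],[0,0,-20],[0,0,0]],"spin":[0,0,0,0,0,0,0,0,0,0],"claw":[60,80,100,100,100,100,100,100,100,100]}' 
python3 -m inch '{"travel":[[0,0,0],[0,0,0],[0,0,0],[0,0,0],[0,0,0],[0,0,0],[0,0,0],[0,0,0],[0,0,0],[0,0,0]],"spin":[-4,-7,-7,-7,-7,-7,-7,-7,-4,0],"claw":[70,70,70,70,70,70,70,70,70,70]}'
```

```text
t: 6.85
tool_pos: [0.5153, -0.1018, 0.1833]
tool_rot: [0.987, 0.158, 0.003, 0.001]
contact_force: [1.3, 0.8, 0.7]
opening: 0.0853
grasp_force: 0.0
t: 7.68
tool_pos: [0.5126, -0.1016, 0.1788]
tool_rot: [0.791, 0.612, -0.0, -0.0]
contact_force: [-0.3, 0.3, 0.2]
opening: 0.0598
grasp_force: 0.0
```

```bash
python3 -m inch '{"travel":[[10,0,0],[25,0,0],[25,0,0],[10.5,0,0],[0,0,10],[0,0,20],[0,0,20],[0,0,10],[0,0,0],[0,0,0]],"spin":[0,0,0,0,0,0,0,0,0,0],"claw":[70,70,70,70,70,70,70,70,70,70]}'
python3 -m inch '{"travel":[[0,0,0],[0,0,0]],"spin":[0,0],"claw":[70,70]}'
python3 - <<'E'
from h import *
d=env.get_image("side");cv2.imwrite("pics/p1.png",cv2.resize(d["img"][195:295,215:315],(500,500),interpolation=cv2.INTER_CUBIC))
E
```

```text
t: 8.52
tool_pos: [0.5302, -0.0339, 0.1189]
tool_rot: [0.792, 0.61, -0.001, -0.0]
contact_force: [0.1, -0.7, 0.4]
opening: 0.06
grasp_force: 0.0
t: 8.68
tool_pos: [0.5314, -0.0335, 0.1203]
tool_rot: [0.792, 0.61, 0.001, 0.001]
contact_force: [-0.4, -0.2, 0.1]
opening: 0.0598
grasp_force: 0.0
```

View pics/p1.png

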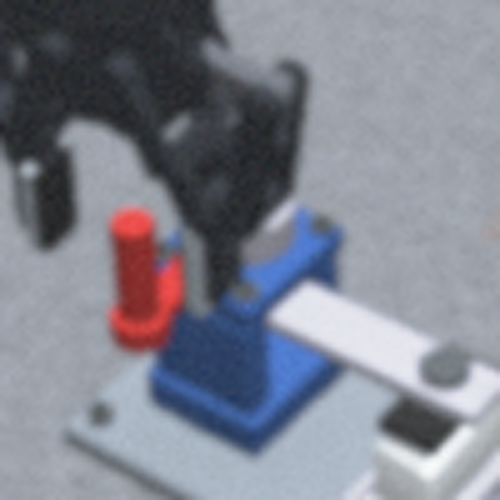

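Side crop: the pin at (135,270) lies midway between the fingertips at (45,245) and (205,310). I'll close on it.

```bash
python3 -m inch '{"travel":[[0,0,0],[0,0,0],[0,0,0],[0,0,0],[0,0,0],[0,0,0],[0,0,0],[0,0,0],[0,0,0]],"spin":[0,0,0,0,0,0,0,0,0],"claw":[55,45,35,25,18,12,10,10,10]}' 25; python3 -m inch '{"travel":[[-0.26,-4.3,0],[-0.52,-8.5,0],[-0.52,-8.5,0],[-0.26,-4.3,0],[0,0,0],[0,0,0]],"spin":[-3.5,-7,-7,-3.5,0,0],"claw":[10,10,10,10,10,10]}'
```

```text
t: 9.48
tool_pos: [0.5295, -0.0329, 0.1193]
tool_rot: [0.792, 0.61, -0.001, -0.001]
contact_force: [-6.0, 1.8, 5.1]
opening: 0.0152
grasp_force: 24.3
t: 9.98
tool_pos: [0.5038, -0.0313, 0.1193]
tool_rot: [0.668, 0.744, -0.001, -0.001]
contact_force: [-7.4, 2.2, 7.5]
opening: 0.0152
grasp_force: 25.4
```

```bash
cat > m.py <<'E'
from h import *
F=[];M=[];P=[]
for _ in range(5):
    env.get_image("side");s=env.state();F.append(s["contact_force"]);M.append(s["wrist_torque"]);P.append(s["tool_pos"])
F,M,P=[np.mean(a,0) for a in(F,M,P)]
q=s["tool_rot"];phi=2*np.arctan2(q[1],q[0]);r=P[:2]-[.5125,-.1012];th=np.arctan2(r[1],r[0])
t=np.array([-np.sin(th),np.cos(th)])
print("t %.2f th %.3f phi %.3f rad %.4f"%(s["t"],th,phi,np.hypot(*r)),"F",F.round(2),"M",M.round(3),"Ftan %.2f Frad %.2f"%(F[:2]@t,F[:2]@r/np.hypot(*r)),P.round(4),s["opening"])
E
python3 m.py
python3 -m inch '{"travel":[[-0.26,-4.3,0],[-0.52,-8.5,0],[-0.26,-4.3,0],[0,0,0],[0,0,0]],"spin":[-3.5,-7,-3.5,0,0],"claw":[10,10,10,10,10]}';python3 m.py
```

```text
t 10.23 th 1.694 phi 1.677 rad 0.0705 F [-7.88  1.67  8.29] M [0.414 1.552 0.095] Ftan 7.62 Frad 2.63 [ 0.5039 -0.0313  0.1193] 0.015077643532749966
t: 10.65
tool_pos: [0.4877, -0.0353, 0.1193]
tool_rot: [0.573, 0.82, -0.0, -0.001]
contact_force: [-5.6, 2.5, 6.4]
opening: 0.0153
grasp_force: 25.3
t 10.90 th 1.932 phi 1.921 rad 0.0704 F [-6.48  2.79  6.88] M [0.532 1.312 0.123] Ftan 5.08 Frad 4.90 [ 0.4876 -0.0353  0.1193] 0.01512027156621877
```

```bash
python3 -m inch '{"travel":[[0,0,0],[0,0,0],[0,0,0]],"spin":[0,0,0],"claw":[26,26,26]}'; python3 m.py; python3 -m inch '{"travel":[[0,-1.2,0],[0,-1.2,0],[0,-1.2,0],[0,-1.2,0],[0,-1.2,0],[0,-1.2,0]],"spin":[-1,-1,-1,-1,-1,-1],"claw":[26,26,26,26,26,26]}'; python3 m.py
```

```text
t: 11.15
tool_pos: [0.4892, -0.036, 0.1193]
tool_rot: [0.573, 0.82, 0.0, 0.0]
contact_force: [-0.2, -0.7, -0.6]
opening: 0.022
grasp_force: 0.0
t 11.40 th 1.918 phi 1.923 rad 0.0694 F [-0.35  0.04  0.26] M [0.008 0.001 0.001] Ftan 0.32 Frad 0.16 [ 0.4889 -0.0359  0.1193] 0.022403286892632927
t: 11.9
tool_pos: [0.4821, -0.0386, 0.1194]
tool_rot: [0.527, 0.85, 0.0, 0.0]
contact_force: [1.7, 0.6, -1.1]
opening: 0.0222
grasp_force: 0.6
t 12.15 th 2.027 phi 2.028 rad 0.0696 F [-0.09  0.19  0.06] M [ 0.052 -0.028  0.006] Ftan -0.00 Frad 0.21 [ 0.4818 -0.0387  0.1193] 0.022212577488503464
```

```bash
for i in 1 2 3 4; do python3 -m inch '{"travel":[[0,-1.2,0],[0,-1.2,0]],"spin":[-1,-1],"claw":[26,26]}' >/dev/null; python3 m.py; done
```

```text
t 12.57 th 2.060 phi 2.063 rad 0.0697 F [0.26 0.39 0.19] M [ 0.047 -0.07   0.023] Ftan -0.42 Frad 0.22 [ 0.4798 -0.0397  0.1193] 0.022349728561151666
t 12.98 th 2.096 phi 2.098 rad 0.0697 F [0.1  0.23 0.32] M [ 0.081 -0.067  0.016] Ftan -0.20 Frad 0.15 [ 0.4776 -0.0409  0.1193] 0.021913270245869896
t 13.40 th 2.130 phi 2.133 rad 0.0697 F [0.38 0.18 0.43] M [ 0.083 -0.066 -0.008] Ftan -0.42 Frad -0.05 [ 0.4755 -0.0421  0.1193] 0.022111536039041268
t 13.82 th 2.163 phi 2.168 rad 0.0697 F [0.78 0.61 0.26] M [ 0.138 -0.136 -0.001] Ftan -0.99 Frad 0.07 [ 0.4736 -0.0434  0.1193] 0.022681198344772415
```

```bash
cat > n.py <<'E'
from h import *
s=env.state();q=s["tool_rot"];phi=2*np.arctan2(q[1],q[0]);t=np.array([np.sin(phi),-np.cos(phi)])
F=s["contact_force"];M=s["wrist_torque"]
print("t %.2f phi %.3f F %.2f M %.3f"%(s["t"],phi,F[:2]@t,np.array([-M[1],M[0]])@t))
E
for i in 1 2 3 4 5; do python3 -m inch '{"travel":[[0,-1.2,0],[0,-1.2,0],[0,-1.2,0]],"spin":[-1,-1,-1],"claw":[26,26,26]}' >/dev/null; python3 n.py; done
```

```text
t 14.07 phi 2.223 F 1.82 M 0.469
t 14.32 phi 2.275 F 2.46 M 0.549
t 14.57 phi 2.327 F 2.79 M 0.624
t 14.82 phi 2.379 F 4.14 M 0.727
t 15.07 phi 2.432 F 3.72 M 0.795
```

```bash
for i in 1 2 3 4 5 6 7; do python3 -m inch '{"travel":[[0,-1.2,0],[0,-1.2,0],[0,-1.2,0]],"spin":[-1,-1,-1],"claw":[26,26,26]}' >/dev/null; python3 n.py; done
```

```text
t 15.32 phi 2.484 F 5.01 M 0.932
t 15.57 phi 2.537 F 4.40 M 0.995
t 15.82 phi 2.589 F 5.13 M 1.040
t 16.07 phi 2.641 F 5.74 M 1.145
t 16.32 phi 2.694 F 6.42 M 1.197
t 16.57 phi 2.747 F 6.65 M 1.323
t 16.82 phi 2.799 F 6.57 M 1.420
```

```bash
python3 m.py; for i in 1 2 3; do python3 -m inch '{"travel":[[0,-1.2,0],[0,-1.2,0]],"spin":[-1,-1],"claw":[26,26]}' >/dev/null; python3 n.py; done; python3 m.py
```

```text
t 17.07 th 2.769 phi 2.798 rad 0.0693 F [ 5.98  4.77 -2.04] M [ 0.853 -1.169 -0.05 ] Ftan -6.62 Frad -3.84 [ 0.448  -0.076   0.1195] 0.02219318426677471
t 17.23 phi 2.834 F 7.91 M 1.462
t 17.40 phi 2.869 F 7.92 M 1.539
t 17.57 phi 2.904 F 13.70 M 2.703
t 17.82 th 2.853 phi 2.904 rad 0.0690 F [ 7.22  9.03 -4.78] M [ 1.724 -1.505 -0.069] Ftan -10.71 Frad -4.36 [ 0.4463 -0.0816  0.1195] 0.022207337931752513
```

```bash
cat > n.py <<'E'
from h import *
s=env.state();q=s["tool_rot"];phi=2*np.arctan2(q[1],q[0]);F=s["contact_force"];M=s["wrist_torque"];P=s["tool_pos"][:2]-[.5125,-.1012]
import sys
lead=.05 if len(sys.argv)<2 else -.05
th=np.arctan2(P[1],P[0])-lead;t=np.array([np.sin(th),-np.cos(th)]);r=np.array([np.cos(th),np.sin(th)])
m=np.array([-M[1],M[0]])
print("t %.2f pin %.3f phi %.3f Ft %.2f Fr %.2f Mt %.3f Mr %.3f"%(s["t"],th,phi,F[:2]@t,F[:2]@r,m@t,m@r))
E
python3 -m inch '{"travel":[[0,1.2,0],[0,1.2,0],[0,1.2,0],[0,1.2,0]],"spin":[1,1,1,1],"claw":[26,26,26,26]}' >/dev/null; python3 n.py b
for i in 1 2 3 4 5 6 7 8 9 10; do python3 -m inch '{"travel":[[0,1.2,0]],"spin":[1],"claw":[26]}' >/dev/null; python3 n.py b; done
```

```text
t 18.15 pin 2.878 phi 2.830 Ft -0.33 Fr -0.30 Mt -0.025 Mr -0.026
t 18.23 pin 2.858 phi 2.812 Ft 1.16 Fr 0.34 Mt -0.014 Mr 0.035
t 18.32 pin 2.837 phi 2.795 Ft 0.03 Fr 0.75 Mt 0.003 Mr 0.010
t 18.40 pin 2.817 phi 2.777 Ft 0.10 Fr -0.79 Mt 0.019 Mr -0.048
t 18.48 pin 2.804 phi 2.760 Ft -3.72 Fr -0.92 Mt -0.767 Mr -0.098
t 18.57 pin 2.791 phi 2.742 Ft -2.63 Fr 0.19 Mt -0.784 Mr -0.015
t 18.65 pin 2.773 phi 2.724 Ft -2.78 Fr 0.07 Mt -0.802 Mr -0.051
t 18.73 pin 2.754 phi 2.707 Ft -4.18 Fr -0.97 Mt -0.850 Mr 0.001
t 18.82 pin 2.734 phi 2.690 Ft -4.58 Fr -0.12 Mt -0.810 Mr -0.018
t 18.90 pin 2.715 phi 2.672 Ft -4.61 Fr -0.39 Mt -0.907 Mr -0.078
t 18.98 pin 2.697 phi 2.655 Ft -4.21 Fr 0.49 Mt -0.959 Mr -0.009
```

```bash
python3 -m inch '{"travel":[[0,-1.2,0],[0,-1.2,0],[0,-1.2,0],[0,-1.2,0],[0,-1.2,0]],"spin":[-1,-1,-1,-1,-1],"claw":[26,26,26,26,26]}' >/dev/null; python3 n.py
for i in 1 2 3 4 5 6 7 8 9 ; do python3 -m inch '{"travel":[[0,-1.2,0]],"spin":[-1],"claw":[26]}' >/dev/null; python3 n.py; done
```

```text
t 19.40 pin 2.678 phi 2.746 Ft 0.60 Fr 0.06 Mt -0.033 Mr 0.031
t 19.48 pin 2.686 phi 2.764 Ft 6.79 Fr -0.09 Mt 1.265 Mr -0.001
t 19.57 pin 2.692 phi 2.782 Ft 7.14 Fr -0.62 Mt 1.471 Mr -0.140
t 19.65 pin 2.706 phi 2.799 Ft 8.05 Fr -1.03 Mt 1.489 Mr -0.185
t 19.73 pin 2.722 phi 2.817 Ft 8.35 Fr -1.28 Mt 1.490 Mr -0.150
t 19.82 pin 2.738 phi 2.835 Ft 7.58 Fr -0.95 Mt 1.558 Mr -0.204
t 19.90 pin 2.755 phi 2.852 Ft 8.53 Fr -1.27 Mt 1.556 Mr -0.243
t 19.98 pin 2.771 phi 2.870 Ft 8.08 Fr -0.53 Mt 1.589 Mr -0.168
t 20.07 pin 2.787 phi 2.887 Ft 9.09 Fr -1.52 Mt 1.668 Mr -0.238
t 20.15 pin 2.804 phi 2.905 Ft 10.29 Fr -0.39 Mt 2.234 Mr -0.231
```

Closing and opening torques both give about 78 N at the stop. One more nudge against the stop, then back off and rise clear.

```bash
python3 -m inch '{"travel":[[0,-1,0],[0,0,0]],"spin":[0,0],"claw":[26,26]}'; python3 n.py
python3 -m inch '{"travel":[[0,3,0],[0,1.7,0],[0,0,0],[0,0,0],[0,0,0],[0,0,-10],[0,0,-25],[0,0,-30],[0,0,-30],[0,0,-10]],"spin":[0,0,0,0,0,0,0,0,0,0],"claw":[26,26,45,60,60,60,60,60,60,60]}'
python3 -m inch '{"travel":[[15,0,0],[30,0,0],[30,0,0],[30,0,0],[15,0,0],[0,0,0]],"spin":[0,0,0,0,0,0],"claw":[60,60,60,60,60,60]}'
python3 - <<'E'
from h import *
a=[]
for n in("top","side"):
    d=env.get_image(n);u,v=proj(d,[.47,-.087,.08]).astype(int);a.append(cv2.resize(d["img"][v-65:v+65,u-65:u+65],(400,400),interpolation=cv2.INTER_CUBIC))
cv2.imwrite("pics/e1.png",np.hstack(a))
E
```

```text
t: 20.32
tool_pos: [0.4461, -0.0815, 0.1194]
tool_rot: [0.118, 0.993, 0.002, 0.001]
contact_force: [4.2, 9.4, -5.7]
opening: 0.0226
grasp_force: 5.9
t 20.32 pin 2.804 phi 2.905 Ft 10.31 Fr -0.87 Mt 2.378 Mr -0.204
t: 21.15
tool_pos: [0.4476, -0.0795, 0.2287]
tool_rot: [0.12, 0.993, -0.0, 0.003]
contact_force: [-0.1, 1.0, 0.4]
opening: 0.0513
grasp_force: 0.0
t: 21.65
tool_pos: [0.3259, -0.0509, 0.2242]
tool_rot: [0.12, 0.993, -0.001, -0.001]
contact_force: [-0.3, -0.1, -0.4]
opening: 0.0509
grasp_force: 0.0
```

View pics/e1.png

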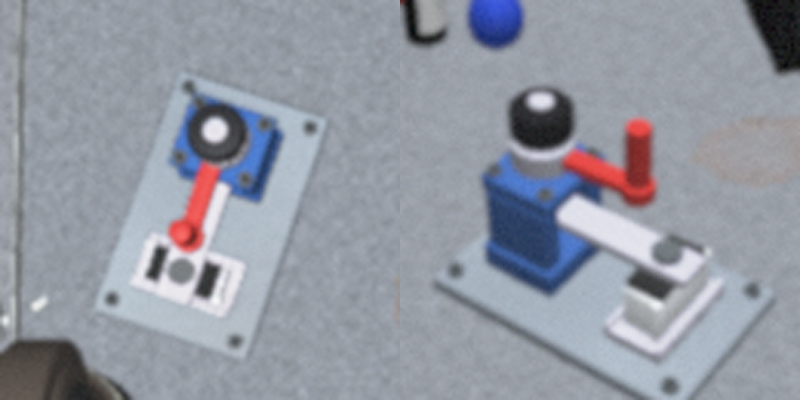

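The lever lies over the arm with the pin at about (186,233), parallel to it, and the heatsink stands in its nest under the shoe. The robot is clear.

```bash
python3 -c "
from workcell import env
print(env.finish_job())"
```

```text
the job is handed in; nothing more can be done
None
```

I handed the job in at about 22 s: the lever is over at its stop and the heatsink stands in its nest, held at about 78 N as estimated from lever torque. The arm touched none of the bystanders, and the hand-in returned no verdict.

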